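# Take the burnishing head off the machine and lay it in its cradle

## Robot

A 6-joint arm with a two-finger parallel gripper is mounted at the origin on the work surface. World frame = base frame: x ahead of the robot, y to its left, z up, the work surface at z = 0. Lengths are in m, angles in rad, forces in N, time in s.
With the tool pointing down it reaches from about 0.3 to 0.775 m from the base axis. Payload 14.6 kg.
Tool frame: the origin (TCP) lies midway between the tips of the shut fingers; the grasp point (between the pads) lies 19 mm behind it; z points along the fingers, y is the line along which they close (so a half turn about z gives the same grasp; the last joint's range is limited). The gripper opens to 94 mm and grips with 3 to 60 N. Pads are 16 mm wide; open, the fingers measure 119 mm over their backs; the gripper's body (75 mm by 177 mm) begins 78 mm behind the grasp point.
Start: joints at [-1.275, 0.3, 1.521, -0, 1.321, -0.067], TCP at [0.195, -0.514, 0.205] pointing down, gripper open.
Joint ranges: [-3.03, 3.03], [-0.79, 2.21], [0.23, 2.52], [-1.04, 4.18], [0, 3.07], [-2.55, 2.55]. Speed limits (rad/s): [2.22, 2.22, 2.57, 3.14, 3.14, 3.14].

## Interface

Orientations are given as [roll, pitch, yaw] about the fixed x, y, z axes, in that order (R = Rz(yaw) Ry(pitch) Rx(roll)).
In Python, from rig import telemetry, vision, hand_in gives the robot as it stands. The module is installed in compiled form; this text tells all that it offers.
- The arm moves only by the tool arm_command, never from a script. Its argument "moves" is one flat list of numbers, 7 for each row, row after row: the opening, from 0 (shut) to 1 (fully open), then the shift along the world's x, y, z normalised to -1 to 1, where 1 is 30 mm, then the turn, a rotation vector about the world's x, y, z normalised to -1 to 1, where 1 is 0.08 rad. A call has 1 to 20 rows; each row shifts and turns the commanded pose from where the row before left it; what a row does not reach is not made up. A row lasts 1/12 s, in which the tool goes at most 41.7 mm and 7.16 degrees, less where a joint would pass 70% of its speed; a pose out of reach is approached as far as the arm can. A call with a number of a shift or a turn outside -1 to 1 is refused whole. A call with a gripper value outside its range is refused whole. The fingers move at their own pace and stop on an object; the grip force is fixed at half the most. Time passes only in rows, so rows that do not move let the fingers close. It gives the time, the measured TCP pose, the force, the opening and the grip force at its end, in the units of the state.
- telemetry.state(): the state, without advancing time (a new reading comes with each control period).
- vision.snapshot(name): name is "scene" or "top" or "wrist"; returns a dict with "pixels" (384x512x3 uint8, red, green, blue), "intrinsics" (3x3 intrinsics, pixels), "k1" (the pictures are not rectified: a ray, as slopes to the right and down, at radius r is drawn at 1 + k1 r^2 times it, then the intrinsics apply), "extrinsics" (4x4, takes a point from world to camera coordinates). Camera axes: x right, y down, z forward; pixel columns grow to the right and rows downward; lengths in m; the calibration is good to about 2 mm. A picture is of the moment at which its call begins. There is no depth.
- hand_in(): hands the job in; it is judged then, once.
The state is a dict: "time": time; "joint_pos": joint angles; "dq": joint speeds; "joint_torque": joint torques, N m; "tcp_pos": TCP position; "tool_rot": TCP orientation; "contact_force": force on the tool from outside, world axes, zero at the start; "torque": the same for the moment, N m; "gripper_width": finger opening in m; "gripper_force": force on a finger pad.
Only numpy, scipy, OpenCV 4.12 (cv2) and the standard library are available. Lean on these libraries where they do the work, as an engineer would, in place of code of your own. Each camera call takes 0.05 s, during which the arm holds its last target. There are 200 camera calls.

## Task

Unscrew the wooden burnishing head from the stud of the green machine (anticlockwise seen from above), lift it off and stand it upright on the black rubber mat, letting go of it there. Then take it again at a slant and lay it gently on its side in the empty wooden cradle, centred along it so that both supports carry it, and let go. Never let it fall or fling it, and leave the spare head, the wax block and the small tin where they are.

Things in the scene. Friction and masses are not known exactly. Their poses are not given: they have to be found in the camera images.
- head_mid (a point): Centre, half-way up, of the burnishing head to be taken off: a round cylinder 44 mm in diameter, 110 mm long, about 0.35 kg. Its z axis runs from the grooved wooden end with the threaded bore (z = -55 mm) to the closed end (+55 mm). It starts upright, z up, fully screwed down on the machine's stud. Grip its round side anywhere, across 44 mm, with 20 to 50 N.
- collar (a point): Middle of the head's knurled steel collar, 39 mm above head_mid on the same axis, same axes: the place to grip from above for unscrewing. The collar is 32 mm long, up to the head's closed end, and 44 mm in diameter.
- stud_top (a point): Top of the machine's vertical threaded stud, hidden in the head at first. Right-hand thread, 27 mm per turn (4.3 mm per rad), about 1 mm of play: raise the hand by that as it turns anticlockwise. The head comes free after about 3.5 rad (15 mm of rise); up to 5 rad is harmless. Let go on the way, it stays where it is. Before that it cannot be pulled off.
- stud_foot (a point): Foot of the stud, on its axis, on the dark flange on which the head's lower end seats at the start, 65 mm above the bench. The stud stands 32 mm up from here: lift the head's lower end at least 50 mm above this point before moving it aside. The machine is a green box fixed to the bench, 150 mm along its x, 120 mm along its y, 56 mm high.
- mat_top (a point): Centre of the top of the black rubber mat, 110 mm square and 4 mm thick, fixed to the bench, where the head is stood upright.
- cradle_seat (a point): Where the centre of the head comes to lie in the empty cradle, 46 mm above the bench. The cradle is fixed: base 70 mm along its x, 130 mm along its y, 10 mm thick, and two V supports 14 mm thick, 42 mm either side of the centre along y. The head lies in both, its long axis along the cradle's y, either end first. The V's reach no higher than its axis; 70 mm between them are free for the fingers.
- spare_mid (a point): Centre of a spare head, dark wood with a waist, 44 mm in diameter and 110 mm long, lying in the other, occupied cradle of the same shape. To be left alone; y is its long axis.
- wax: Yellow wax block among the task's things, 40 x 60 x 30 mm, origin under its centre. To be left alone.
- tin: Low steel tin among the task's things, 42 mm in diameter, 40 mm high, origin under its centre. To be left alone.
Mind the look-alikes: they are no part of the job. Several things look just like the part that bears mat_top: the one meant starts nearest to the robot's base.

How it is judged:
By the outcome, as a careful person would: the job done as asked, in the order asked, and still so for the second after the job is handed in, with the robot touching nothing.
It also fails if it takes over 72 s, if anything falls off the work surface, if the arm or the gripper's body presses on something with over 40 N, if the wrist force passes 120 N, or if a joint passes its speed limit or range.

## Working session

There is one attempt and no reset: what is moved stays moved. The work goes in short steps, Python scripts to look and compute and a tool call to move; the robot and the scene stay as the last step left them, time stands still between calls to the robot, and variables do not carry over. Pictures are saved under pics/ and viewed, at most 11 in all, crops included, and the job is handed in when it is done.

Besides the shell and the picture viewer there is one more tool, called after "Request:" by a JSON object that holds its "name" and its "arguments". arm_command: Moves the arm, as the interface text tells. Its arguments: {"type":"object","properties":{"moves":{"type":"array"}},"required":["moves"]}

```bash
mkdir -p pics; cat > h.py <<'E'
import numpy as np, cv2
from rig import telemetry, vision, hand_in
def snap(n,f=None):
    s=vision.snapshot(n)
    if f: cv2.imwrite('pics/'+f,cv2.cvtColor(np.asarray(s['pixels']),cv2.COLOR_RGB2BGR))
    np.savez(f'last_{n}.npz',**s); return s
def ray(s,u,v):
    K=np.array(s['intrinsics']);k1=float(s['k1']);E=np.array(s['extrinsics'])
    d=np.array([(u-K[0,2])/K[0,0],(v-K[1,2])/K[1,1]]);x=d.copy()
    for _ in range(30): x=d/(1+k1*(x@x))
    R=E[:3,:3];return -R.T@E[:3,3],R.T@np.array([x[0],x[1],1])
def onz(s,u,v,z):
    o,d=ray(s,u,v);return o+d*(z-o[2])/d[2]
def proj(s,p):
    K=np.array(s['intrinsics']);k1=float(s['k1']);E=np.array(s['extrinsics'])
    c=E[:3,:3]@np.array(p)+E[:3,3];x=c[:2]/c[2];x=x*(1+k1*(x@x));return K[:2,:2]@x+K[:2,2]
E
python3 - <<'E'
from h import *
a=snap('scene','s0.png');b=snap('top','t0.png')
for s in(a,b):
    o,d=ray(s,256,192);print(o,d)
print(telemetry.state())
E
```

```text
[ 1.03875197 -0.71505593  0.70619442] [-0.48454605  0.63856913 -0.59796962]
[ 0.49604921 -0.09576369  1.4739771 ] [ 0.05121227 -0.00366382 -0.99878415]
{'time': 0.1, 'joint_pos': array([-1.27460037e+00,  3.00399054e-01,  1.52149993e+00,  2.07326430e-05,
        1.32066467e+00, -6.66012753e-02]), 'dq': array([ 0.00035674, -0.00085357, -0.00301695,  0.0007408 , -0.0003112 ,
        0.00019355]), 'joint_torque': array([-1.11083114e-03, -5.32646763e+01, -3.53282797e+01,  7.08971894e-02,
        2.35205231e-02, -4.72762360e-05]), 'tcp_pos': array([ 0.19512785, -0.51398969,  0.20496017]), 'tool_rot': array([-3.14062514e+00, -8.46599238e-05,  3.62792045e-01]), 'contact_force': array([-0.58742541,  1.01647947, -0.05058503]), 'torque': array([ 0.03037588,  0.05072578, -0.0027325 ]), 'gripper_force': 0.0, 'gripper_width': 0.09398162519659624}
```

View pics/t0.png

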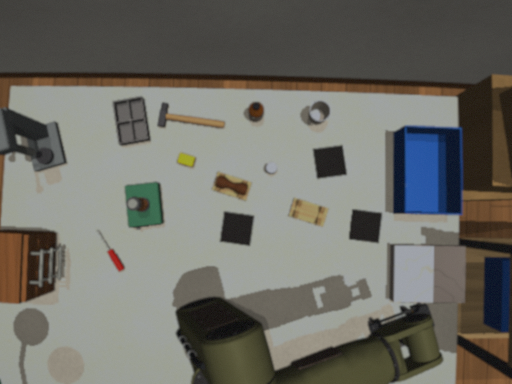

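View pics/s0.png

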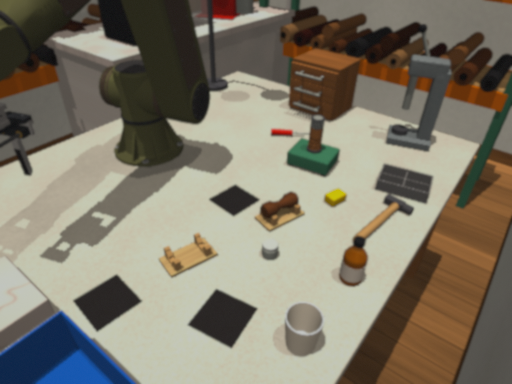

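Top view: the head is on the green machine at (138,204). There are three black mats, at (237,228), (365,225) and (330,161). The empty cradle is at (308,211), the spare in its cradle at (231,185), the wax at (186,160) and the tin at (270,168). Look-alikes are the three mats for mat_top, the spare head for the head, and the two cradles. The scene view agrees: head at (316,135), empty cradle at (188,256), nearest mat at (235,199).

```bash
python3 - <<'E'
from h import *
s=dict(np.load('last_top.npz'));c=dict(np.load('last_scene.npz'))
im=s['pixels'];g=im.astype(int)
dark=(g.max(2)<50).astype(np.uint8)
n,l,st,ce=cv2.connectedComponentsWithStats(dark)
for i in range(1,n):
    if 500<st[i,4]<2000:
        p=onz(s,*ce[i],.004);r=cv2.minAreaRect(np.argwhere(l==i)[:,::-1].astype(np.float32))
        print('dark',ce[i].round(1),st[i,4],p.round(3),'dist',np.hypot(*p[:2]).round(3),r[1],r[2])
hsv=cv2.cvtColor(im,cv2.COLOR_RGB2HSV)
def crop(box):x0,y0,x1,y1=box;m=np.zeros(hsv.shape[:2],np.uint8);m[y0:y1,x0:x1]=1;return m
def rect(m,name,z):
    m=cv2.morphologyEx(m,cv2.MORPH_OPEN,np.ones((2,2),np.uint8))
    n,l,st,ce=cv2.connectedComponentsWithStats(m);i=1+np.argmax(st[1:,4])
    r=cv2.minAreaRect(np.argwhere(l==i)[:,::-1].astype(np.float32));b=cv2.boxPoints(r)
    P=np.array([onz(s,*q,z)[:2] for q in b]);print(name,r,'\n',P.mean(0).round(4),[np.linalg.norm(P[k]-P[k-1]).round(3) for k in range(4)])
    e=P[1]-P[0] if np.linalg.norm(P[1]-P[0])>np.linalg.norm(P[2]-P[1]) else P[2]-P[1];print(' long dir',np.arctan2(e[1],e[0]))
rect(((hsv[...,1]>60)*crop((282,190,335,235))).astype(np.uint8),'cradle',.012)
rect(((hsv[...,1]>60)*crop((205,165,258,207))).astype(np.uint8),'sparecradle',.012)
rect(((hsv[...,1]>100)&(hsv[...,0]>45)&(hsv[...,0]<90)).astype(np.uint8)*crop((110,170,175,240)),'machine',.056)
for (x0,y0,x1,y1),f,sc,src in[((105,170,180,240),'a',5,im),((270,185,345,240),'b',5,im),((280,105,350,180),'c',5,c['pixels'])]:
    cv2.imwrite(f'pics/{f}.png',cv2.resize(src[y0:y1,x0:x1,::-1],None,fx=sc,fy=sc,interpolation=cv2.INTER_CUBIC))
A=[cv2.copyMakeBorder(x,0,380-x.shape[0],0,0,cv2.BORDER_CONSTANT)for x in(cv2.imread('pics/a.png'),cv2.imread('pics/c.png'))]
cv2.imwrite('pics/ac.png',np.hstack(A))
E
```

```text
dark [507.4 117.6] 525 [ 0.88  -1.042  0.004] dist 1.363 (82.99998474121094, 11.999998092651367) 90.0
dark [ 22.7 131.7] 1061 [0.772 0.781 0.004] dist 1.098 (46.381248474121094, 43.620460510253906) 6.340190887451172
dark [398.7 171. ] 738 [ 0.663 -0.619  0.004] dist 0.907 (83.0, 9.0) 90.0
dark [450.1 166.3] 1108 [ 0.687 -0.813  0.004] dist 1.064 (83.06732940673828, 49.966453552246094) 88.75463104248047
dark [329.4 161.5] 730 [ 0.69  -0.364  0.004] dist 0.78 (26.870058059692383, 27.0114803314209) 81.8698959350586
dark [364.8 225.7] 753 [ 0.461 -0.497  0.004] dist 0.678 (27.535709381103516, 27.659744262695312) 7.125016689300537
dark [236.6 228.2] 760 [ 0.439 -0.035  0.004] dist 0.441 (27.54187774658203, 27.739665985107422) 8.530765533447266
cradle ((308.91558837890625, 212.8367919921875), (35.77803039550781, 18.971885681152344), 17.650123596191406) 
 [ 0.5019 -0.2926] [np.float64(0.128), np.float64(0.068), np.float64(0.128), np.float64(0.068)]
 long dir -1.8502657364480029
sparecradle ((232.4287109375, 186.79550170898438), (35.25825119018555, 18.75531005859375), 17.650123596191406) 
 [ 0.5873 -0.016 ] [np.float64(0.127), np.float64(0.067), np.float64(0.127), np.float64(0.067)]
 long dir -1.85061217035492
machine ((144.69264221191406, 205.61886596679688), (40.107330322265625, 32.2307243347168), 84.80557250976562) 
 [0.5099 0.2866] [np.float64(0.141), np.float64(0.114), np.float64(0.14), np.float64(0.114)]
 long dir -3.0084996750416417
```

View pics/ac.png

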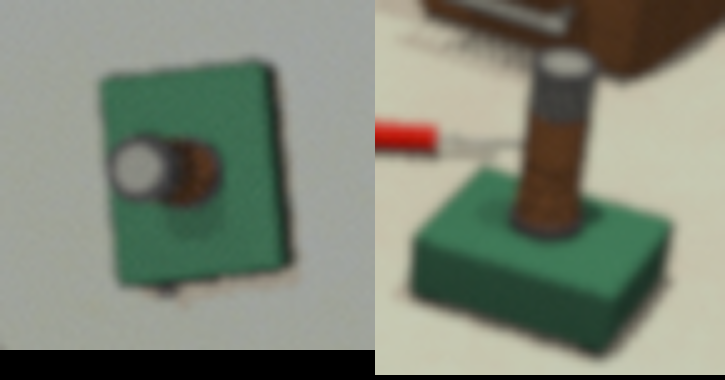

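The crop confirms the steel-collared head upright on the machine, with its top at about top-view (132.4,203.2) and scene (318,117.6). The mat at (0.439,-0.035) is nearest to the base.

```bash
python3 - <<'E'
from h import *
s=dict(np.load('last_top.npz'));c=dict(np.load('last_scene.npz'))
print(onz(s,132.4,203.2,.175),onz(c,318,117.6,.175))
(o1,d1),(o2,d2)=ray(s,132.4,203.2),ray(c,318,117.6)
t=np.linalg.lstsq(np.c_[d1,-d2],o2-o1,rcond=None)[0];print(o1+d1*t[0],o2+d2*t[1])
# head base: scene bottom ellipse centre
print('spot base', [onz(c,(546-375)/5+280,y/5+105,.065) for y in(215,225)])
# refine cradle: V top lines via scene
for p in [(.5019,-.2926,.01),(.439,-.035,.004)]: print(proj(c,p),proj(s,p))
cp=c['pixels'][225:285,150:230,::-1];tp=s['pixels'][190:235,282:335,::-1]
A=cv2.resize(cp,None,fx=5,fy=5,interpolation=cv2.INTER_CUBIC);B=cv2.resize(tp,None,fx=6,fy=6,interpolation=cv2.INTER_CUBIC)
H=max(A.shape[0],B.shape[0]);cv2.imwrite('pics/cr.png',np.hstack([cv2.copyMakeBorder(x,0,H-x.shape[0],0,0,0) for x in(A,B)]))
E
```

```text
[0.51506915 0.29450664 0.175     ] [0.5149178  0.29779891 0.175     ]
[0.51505136 0.2941415  0.17621535] [0.51638094 0.29496988 0.1764837 ]
spot base [array([0.51772066, 0.293102  , 0.065     ]), array([0.52468675, 0.28148757, 0.065     ])]
[186.14140008 254.83285317] [308.86551198 212.83650694]
[233.90925596 198.73606189] [236.50437136 228.30299805]
```

Request:
{"name": "arm_command", "arguments": {"moves": [1,0.381,0.963,0.15,0,0,-0.36,1,0.381,0.963,0.15,0,0,-0.36,1,0.381,0.963,0.15,0,0,-0.36,1,0.381,0.963,0.15,0,0,-0.36,1,0.381,0.963,0.15,0,0,-0.36,1,0.381,0.963,0.15,0,0,-0.36,1,0.381,0.963,0.15,0,0,-0.36,1,0.381,0.963,0.15,0,0,-0.36,1,0.381,0.963,0.15,0,0,-0.36,1,0.381,0.963,0.15,0,0,-0.36,1,0.381,0.963,0.15,0,0,-0.36,1,0.381,0.963,0.15,0,0,-0.36,1,0.381,0.963,0.15,0,0,-0.36,1,0.381,0.963,0.15,0,0,-0.36,1,0.381,0.963,0.15,0,0,-0.36,1,0.381,0.963,0.15,0,0,-0.36,1,0.381,0.963,0.15,0,0,-0.36,1,0.381,0.963,0.15,0,0,-0.36,1,0.381,0.963,0.15,0,0,-0.36,1,0.381,0.963,0.15,0,0,-0.36]}}

```text
time: 1.77
tcp_pos: [0.4239, 0.0653, 0.2955]
tool_rot: [3.142, 0.0, -0.214]
contact_force: [-0.1, -0.5, -0.1]
gripper_width: 0.0939
gripper_force: 0.0
```

Request:
{"name": "arm_command", "arguments": {"moves": [1,0.381,0.963,0,0,0,0,1,0.381,0.963,0,0,0,0,1,0.381,0.963,0,0,0,0,1,0.381,0.963,0,0,0,0,1,0.381,0.963,0,0,0,0,1,0.381,0.963,0,0,0,0,1,0.381,0.963,0,0,0,0,1,0,0,0,0,0,0,1,0,0,0,0,0,0,1,0,0,0,0,0,0]}}

```text
time: 2.6
tcp_pos: [0.5036, 0.2654, 0.2951]
tool_rot: [3.141, 0.001, -0.213]
contact_force: [0.2, -0.6, 0.3]
gripper_width: 0.0942
gripper_force: 0.0
```

```bash
python3 - <<'E'
from h import *
t=telemetry.state();print(t['time'],t['joint_pos'].round(3),t['tcp_pos'].round(4),t['tool_rot'].round(3))
s=snap('wrist','w1.png')
print(proj(s,[.515,.295,.175]))
E
```

```text
2.6 [ 0.421  0.295  1.322 -0.     1.526  2.205] [0.5036 0.2654 0.2951] [ 3.141e+00  1.000e-03 -2.130e-01]
[225.03707066 181.23609236]
```

View pics/w1.png

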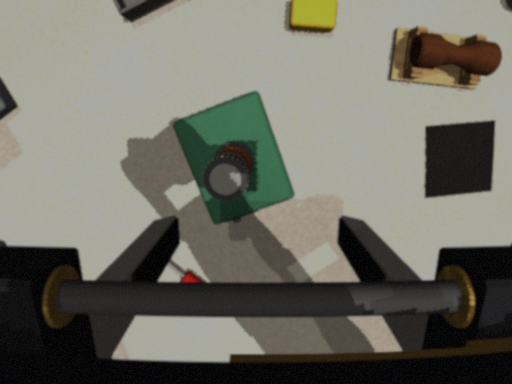

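Wrist view: the head's top is at about (226,180), against a predicted (225,181), so the position stands. The yellow wax, the spare and the mat are also in view. Next I centre, descend and grip.

Request:
{"name": "arm_command", "arguments": {"moves": [1,0.19,0.493,0,0,0,0,1,0.19,0.493,0,0,0,0,1,0,0,0,0,0,0,1,0,0,-0.8,0,0,0,1,0,0,-0.8,0,0,0,1,0,0,-0.8,0,0,0,1,0,0,-0.8,0,0,0,1,0,0,-0.8,0,0,0,1,0,0,-0.8,0,0,0,1,0,0,-0.43,0,0,0,1,0,0,0,0,0,0,1,0,0,0,0,0,0,0,0,0,0,0,0,0,0,0,0,0,0,0,0,0,0,0,0,0,0,0,0,0,0,0,0,0,0,0,0,0,0,0,0,0,0,0,0,0,0,0,0,0,0,0,0,0]}}

```text
$.moves: bad value
```

Request:
{"name": "arm_command", "arguments": {"moves": [0,0,0,0,0,0,0,0,0,0,0,0,0,0,0,0,0,0,0,0,0,0,0,0,0,0,0,0]}}

```text
time: 2.98
tcp_pos: [0.5038, 0.2655, 0.2957]
tool_rot: [-3.141, -0.0, -0.214]
contact_force: [-0.4, 0.7, 0.9]
gripper_width: 0.0706
gripper_force: 0.0
```

Request:
{"name": "arm_command", "arguments": {"moves": [1,0.19,0.493,0,0,0,0,1,0.19,0.493,0,0,0,0,1,0,0,0,0,0,0,1,0,0,-0.6,0,0,0,1,0,0,-0.6,0,0,0,1,0,0,-0.7,0,0,0,1,0,0,-0.7,0,0,0,1,0,0,-0.7,0,0,0,1,0,0,-0.7,0,0,0,1,0,0,-0.7,0,0,0,1,0,0,-0.5,0,0,0,1,0,0,0,0,0,0,1,0,0,0,0,0,0]}}

```text
time: 4.07
tcp_pos: [0.515, 0.295, 0.1395]
tool_rot: [3.141, 0.001, -0.213]
contact_force: [-0.0, -0.5, 0.5]
gripper_width: 0.0944
gripper_force: 0.0
```

Request:
{"name": "arm_command", "arguments": {"moves": [0,0,0,0,0,0,0,0,0,0,0,0,0,0,0,0,0,0,0,0,0,0,0,0,0,0,0,0,0,0,0,0,0,0,0,0,0,0,0,0,0,0,0,0,0,0,0,0,0,0,0,0,0,0,0,0,0,0,0,0,0,0,0,0,0,0,0,0,0,0]}}

```text
time: 4.9
tcp_pos: [0.5152, 0.2954, 0.1395]
tool_rot: [-3.142, 0.0, -0.213]
contact_force: [-0.1, -0.8, 0.3]
gripper_width: 0.0436
gripper_force: 30.0
```

Request:
{"name": "arm_command", "arguments": {"moves": [0,0,0,0.0115,0,0,1,0,0,0,0.0115,0,0,1,0,0,0,0.0115,0,0,1,0,0,0,0.0115,0,0,1,0,0,0,0.0115,0,0,1,0,0,0,0.0115,0,0,1,0,0,0,0.0115,0,0,1,0,0,0,0.0115,0,0,1,0,0,0,0.0115,0,0,1,0,0,0,0.0115,0,0,1]}}

```text
time: 5.73
tcp_pos: [0.5149, 0.2953, 0.1424]
tool_rot: [-3.141, 0.001, 0.591]
contact_force: [-0.7, -0.2, -3.2]
gripper_width: 0.0437
gripper_force: 30.0
```

Request:
{"name": "arm_command", "arguments": {"moves": [0,0,0,0.0115,0,0,1,0,0,0,0.0115,0,0,1,0,0,0,0.0115,0,0,1,0,0,0,0.0115,0,0,1,0,0,0,0.0115,0,0,1,0,0,0,0.0115,0,0,1,0,0,0,0.0115,0,0,1,0,0,0,0.0115,0,0,1,0,0,0,0.0115,0,0,1,0,0,0,0.0115,0,0,1]}}

```text
time: 6.57
tcp_pos: [0.5151, 0.2948, 0.1457]
tool_rot: [-3.141, 0.002, 1.391]
contact_force: [1.1, -2.7, -4.5]
gripper_width: 0.0437
gripper_force: 30.0
```

Request:
{"name": "arm_command", "arguments": {"moves": [0,0,0,0.0115,0,0,1,0,0,0,0.0115,0,0,1,0,0,0,0.0115,0,0,1,0,0,0,0.0115,0,0,1,0,0,0,0.0115,0,0,1,0,0,0,0.0115,0,0,1,0,0,0,0.0115,0,0,1,0,0,0,0.0115,0,0,1,0,0,0,0.0115,0,0,1,0,0,0,0.0115,0,0,1,0,0,0,0.0115,0,0,1,0,0,0,0.0115,0,0,1,0,0,0,0.0115,0,0,1,0,0,0,0.0115,0,0,1,0,0,0,0.0115,0,0,1]}}

```text
time: 7.82
tcp_pos: [0.5156, 0.2948, 0.1511]
tool_rot: [-3.141, 0.001, 2.59]
contact_force: [3.4, -3.1, -3.6]
gripper_width: 0.0433
gripper_force: 30.0
```

Request:
{"name": "arm_command", "arguments": {"moves": [0,0,0,0.0115,0,0,1,0,0,0,0.0115,0,0,1,0,0,0,0.0115,0,0,1,0,0,0,0.0115,0,0,1,0,0,0,0.0115,0,0,1,0,0,0,0.0115,0,0,1,0,0,0,0.0115,0,0,1,0,0,0,0.0115,0,0,1,0,0,0,0.0115,0,0,1,0,0,0,0.0115,0,0,1,0,0,0,0.0115,0,0,1,0,0,0,0.0115,0,0,1,0,0,0,0.0115,0,0,1,0,0,0,0.0115,0,0,1,0,0,0,0.0115,0,0,1]}}

```text
time: 9.07
tcp_pos: [0.5158, 0.2951, 0.1564]
tool_rot: [-3.141, 0.001, -2.493]
contact_force: [3.2, -0.9, -3.4]
gripper_width: 0.0435
gripper_force: 30.0
```

Request:
{"name": "arm_command", "arguments": {"moves": [0,0,0,0,0,0,0,0,0,0,0.1,0,0,0,0,0,0,0.1,0,0,0]}}

```text
time: 9.32
tcp_pos: [0.5154, 0.2954, 0.1623]
tool_rot: [-3.141, 0.0, -2.5]
contact_force: [3.5, 0.9, -5.2]
gripper_width: 0.0431
gripper_force: 30.0
```

Request:
{"name": "arm_command", "arguments": {"moves": [0,0,0,0.6,0,0,0,0,0,0,0.6,0,0,0,0,0,0,0.6,0,0,0,0,0,0,0,0,0,0,0,-0.1,-0.46,0,0,0,-1,0,-0.21,-0.92,0,0,0,-1,0,-0.21,-0.92,0,0,0,-1,0,-0.21,-0.92,0,0,0,-1,0,-0.21,-0.92,0,0,0,-1,0,-0.21,-0.92,0,0,0,-1,0,-0.21,-0.92,0,0,0,-1,0,-0.21,-0.92,0,0,0,-1,0,-0.21,-0.92,0,0,0,-1,0,-0.21,-0.92,0,0,0,-1,0,-0.21,-0.92,0,0,0,-1,0,-0.21,-0.92,0,0,0,-1,0,-0.13,-0.46,0,0,0,0,0,0,0,0,0,0,0,0,0,0,0,0,0,0]}}

```text
time: 10.9
tcp_pos: [0.4385, -0.036, 0.2159]
tool_rot: [3.141, -0.001, 2.824]
contact_force: [-0.5, -0.0, -2.8]
gripper_width: 0.0432
gripper_force: 30.0
```

```bash
python3 - <<'E'
from h import *
t=telemetry.state();print(t['time'],t['joint_pos'].round(4),t['tcp_pos'].round(4),t['tool_rot'].round(3),t['contact_force'])
s=snap('scene')
cv2.imwrite('pics/s1.png',cv2.resize(np.asarray(s['pixels'])[60:260,140:340,::-1],None,fx=3,fy=3,interpolation=cv2.INTER_CUBIC))
x,y,z=t['tcp_pos']
print('exp bottom',proj(s,[x,y,z-.0745]),'top',proj(s,[x,y,z+.0355]),'mat',proj(s,[.439,-.035,.004]))
E
```

```text
10.9 [-1.6530e-01  4.3100e-02  1.7969e+00  3.0000e-04  1.3028e+00 -1.4188e+00] [ 0.4385 -0.036   0.2159] [ 3.141e+00 -1.000e-03  2.824e+00] [-0.47458151 -0.01229984 -2.76643718]
exp bottom [232.78428799 160.3303236 ] top [232.068654   124.93245838] mat [233.90925596 198.73606189]
```

View pics/s1.png

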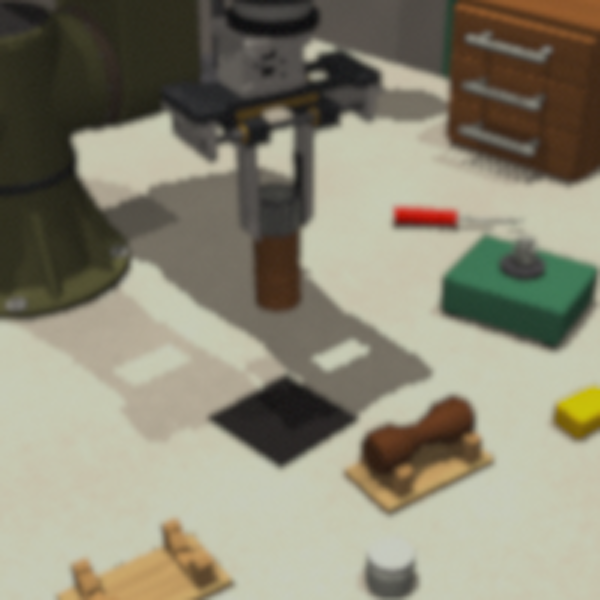

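The head hangs upright, its bottom at crop (278,300) or full image (232.7,160), as expected, over the mat. Lowering now.

Request:
{"name": "arm_command", "arguments": {"moves": [0,0,0,-0.5,0,0,0,0,0,0,-0.8,0,0,0,0,0,0,-0.8,0,0,0,0,0,0,-0.8,0,0,0,0,0,0,-0.7,0,0,0,0,0,0,-0.4,0,0,0,0,0,0,-0.3,0,0,0,0,0,0,-0.12,0,0,0,0,0,0,-0.1,0,0,0,0,0,0,0,0,0,0,0,0,0,0,0,0,0]}}

```text
time: 11.87
tcp_pos: [0.4394, -0.0357, 0.0817]
tool_rot: [3.141, 0.001, 2.827]
contact_force: [-0.4, 0.1, -2.7]
gripper_width: 0.0434
gripper_force: 30.0
```

Request:
{"name": "arm_command", "arguments": {"moves": [0,0,0,-0.05,0,0,0,0,0,0,-0.04,0,0,0,0,0,0,0,0,0,0]}}

```text
time: 12.12
tcp_pos: [0.4391, -0.0358, 0.0785]
tool_rot: [3.141, 0.001, 2.827]
contact_force: [0.5, 0.5, -3.8]
gripper_width: 0.0437
gripper_force: 30.0
```

Request:
{"name": "arm_command", "arguments": {"moves": [0,0,0,-0.03,0,0,0,0,0,0,0,0,0,0]}}

```text
time: 12.28
tcp_pos: [0.4396, -0.0359, 0.0784]
tool_rot: [3.141, 0.001, 2.827]
contact_force: [-1.9, 0.4, 7.7]
gripper_width: 0.0435
gripper_force: 30.0
```

Request:
{"name": "arm_command", "arguments": {"moves": [0.7,0,0,0,0,0,0,0.8,0,0,0,0,0,0,1,0,0,0,0,0,0,1,0,0,0,0,0,0,1,0,0,0,0,0,0,1,0,0,0,0,0,0,1,0,0,0.5,0,0,0,1,0,0,0.8,0,0,0,1,0,0,0.8,0,0,0,1,0,0,0.8,0,0,0,1,0,0,0.8,0,0,0,1,0,0,0.8,0,0,0,1,0,0,0.8,0,0,0,1,0,0,0.8,0,0,0,1,0,0,0,0,0,0]}}

```text
time: 13.53
tcp_pos: [0.4402, -0.036, 0.2647]
tool_rot: [3.141, 0.006, 2.827]
contact_force: [0.4, 0.4, 0.6]
gripper_width: 0.0941
gripper_force: 0.0
```

```bash
python3 - <<'E'
from h import *
t=telemetry.state();print(t['time'],t['joint_pos'].round(4),t['tcp_pos'].round(4),t['tool_rot'].round(3))
s=snap('wrist','w2.png');print('mid top',proj(s,[.4392,-.0358,.114]))
E
```

```text
13.5333 [-0.1645  0.0065  1.7205  0.      1.4082 -1.4205] [ 0.4402 -0.036   0.2647] [3.141 0.006 2.827]
mid top [258.03057983 177.01304414]
```

View pics/w2.png

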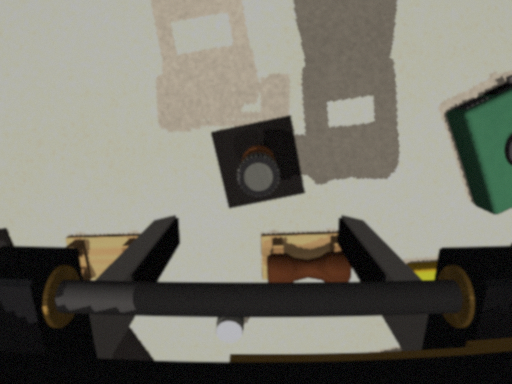

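The head stands upright on the mat, its top at (259,176), as predicted (258,177). Next, a small tilt in free air to identify the wrist kinematics.

Request:
{"name": "arm_command", "arguments": {"moves": [1,0,0,0.5,0.8,0.5,0,1,0,0,0.5,0.8,0.5,0,1,0,0,0.5,0.8,0.5,0,1,0,0,0.5,0.8,0.5,0,1,0,0,0,0.8,0.5,0,1,0,0,0,0.8,0.5,0,1,0,0,0,0,0,0,1,0,0,0,0,0,0]}}

```text
time: 14.25
tcp_pos: [0.439, -0.0362, 0.319]
tool_rot: [2.84, -0.343, 2.878]
contact_force: [-0.5, 0.7, 0.1]
gripper_width: 0.0938
gripper_force: 0.0
```

```bash
cat > kin.py <<'E'
import numpy as np
from scipy.optimize import least_squares
from scipy.spatial.transform import Rotation as R
def fk(q,p,sg=1):
    b,a,H,L1,L2,o,L3=p
    A=R.from_euler('z',q[0])*R.from_euler('y',q[1])
    x=R.from_euler('z',q[0]).apply([a,b,H])+A.apply([0,0,L1])
    B=A*R.from_euler('y',q[2]); x=x+B.apply([o,0,L2])
    C=B*R.from_euler('z',sg*q[3])*R.from_euler('y',q[4])
    D=C*R.from_euler('z',sg*q[5])
    return x+D.apply([0,0,L3]),D
E
python3 - <<'E'
from h import *;from kin import *
t=telemetry.state();print(t['joint_pos'].round(4),t['tcp_pos'].round(4),t['tool_rot'].round(3))
D=[([-1.27460037,.300399054,1.52149993,0,1.32066467,-.0666012753],[.19512785,-.51398969,.20496017],[-3.14062514,0,.362792]),
([.421,.295,1.322,0,1.526,2.205],[.5036,.2654,.2951],[3.141,.001,-.213]),
([-.1653,.0431,1.7969,.0003,1.3028,-1.4188],[.4385,-.036,.2159],[3.141,-.001,2.824]),
([-.1645,.0065,1.7205,0,1.4082,-1.4205],[.4402,-.036,.2647],[3.141,.006,2.827]),
(t['joint_pos'],t['tcp_pos'],t['tool_rot'])]
np.save('D.npy',np.array([np.concatenate(d) for d in D]))
for sg in(1,-1):
    f=lambda p:np.concatenate([fk(q,p,sg)[0]-x for q,x,r in D])
    s=least_squares(f,[.0366,0,.3,.4,.45,.04,.2]);print(sg,s.x.round(4),np.abs(s.fun).max())
    print([ (R.from_euler('xyz',r).inv()*fk(q,s.x,sg)[1]).as_rotvec().round(3) for q,x,r in D])
E
```

```text
[-0.3358  0.1804  1.4695  0.2874  1.844  -1.5617] [ 0.439  -0.0362  0.319 ] [ 2.84  -0.343  2.878]
1 [ 0.0366 -0.0006  0.2213  0.4242  0.4481  0.0409  0.2707] 0.00012144836934513403
[array([-0.   ,  0.   , -1.571]), array([-0.   , -0.   , -1.571]), array([ 0.000e+00,  1.000e-03, -1.571e+00]), array([-0.000e+00, -1.000e-03, -1.571e+00]), array([-0.   ,  0.   , -1.571])]
-1 [ 0.0535 -0.0669 -0.1911  0.4431  0.4683 -0.1335  0.0404] 0.08053348700843416
[array([-0.   ,  0.   , -1.438]), array([-0.   , -0.   ,  0.303]), array([ 1.000e-03, -1.000e-03,  1.266e+00]), array([-1.00e-03, -0.00e+00,  1.27e+00]), array([ 0.442, -0.442,  1.663])]
```

```bash
cat >> kin.py <<'E'
P=[0.0366,-0.0006,0.2213,0.4242,0.4481,0.0409,0.2707]
lo=np.array([-3.03,-.79,.23,-1.04,0,-2.55]);hi=np.array([3.03,2.21,2.52,4.18,3.07,2.55])
T=R.from_euler('z',np.pi/2)
def ik(x,Rt,q0):
    def f(q):
        y,D=fk(q,P);return np.r_[(y-x)*5,((D*T).inv()*Rt).as_rotvec()] # D*Rz(90)
    s=least_squares(f,np.clip(q0,lo+.01,hi-.01),bounds=(lo,hi));return s.x,np.abs(s.fun).max(),np.minimum(s.x-lo,hi-s.x).min()
def frame(d,y): return R.from_matrix(np.c_[np.cross(y,d),y,d])
Z=np.array([0,0,1.])
M=np.array([.4392,-.0358,.059]);C=np.array([.5019,-.2926,.046])
def poses(t,az,ua,sg):
    h=np.array([np.cos(az),np.sin(az),0]);u=np.array([np.cos(ua),np.sin(ua),0])
    d=h*np.sin(t)-Z*np.cos(t);Rm=frame(d,sg*np.cross(Z,h))
    Q=np.c_[u,-Z,np.cross(Z,u)]@np.c_[Z,h,np.cross(Z,h)].T
    return Rm,R.from_matrix(Q)*Rm
E
python3 - <<'E'
from kin import *
D=np.load('D.npy')
q,x,r=D[-1][:6],D[-1][6:9],D[-1][9:]
y,d=fk(q,P);print((d*T).inv().as_matrix()@R.from_euler('xyz',r).as_matrix())
res=[]
for t in(45,52):
 for az in range(-180,180,30):
  for ua in(1.2913,-1.8503):
   for sg in(1,-1):
    Rm,Rl=poses(np.radians(t),np.radians(az),ua,sg)
    dm=Rm.apply([0,0,1]);dl=Rl.apply([0,0,1])
    out=[];ok=True;q0=np.array([-.1,.3,1.6,.3,1.6,0])
    for X,RR in[(M+.019*dm,Rm),(M-.09*dm,Rm),(C+.019*dl,Rl),(C-.1*dl,Rl)]:
        best=max((ik(X,RR,np.r_[q0[:3],w,q0[4],v]) for w in(-.6,.8) for v in(-1.5,1.5)),key=lambda b:(b[1]<1e-3)*b[2])
        if best[1]>1e-3: ok=False;break
        out.append(best);q0=best[0]
    if ok: res.append((min(o[2] for o in out),t,az,ua,sg,[o[0].round(2).tolist() for o in(out[0],out[2])]))
for r in sorted(res,key=lambda r:-r[0])[:14]:print(r)
E
```

```text
[[ 1.00000000e+00 -9.78918446e-17 -4.31032760e-16]
 [ 1.23919894e-16  1.00000000e+00 -9.47657273e-17]
 [ 4.60943350e-16  3.61038111e-17  1.00000000e+00]]
(np.float64(0.9564033742394096), 45, -180, -1.8503, 1, [[-0.12, 0.73, 1.48, -0.08, 1.71, 1.48], [-0.85, 0.8, 1.38, 0.64, 1.48, -0.81]])
(np.float64(0.8592264766309488), 52, -180, -1.8503, 1, [[-0.11, 0.8, 1.41, -0.09, 1.83, 1.48], [-0.82, 0.75, 1.42, 0.57, 1.39, -0.77]])
(np.float64(0.7584995073867358), 45, 150, -1.8503, 1, [[-0.27, 0.71, 1.52, 0.18, 1.68, 1.77], [-0.85, 0.8, 1.38, 0.64, 1.48, -0.81]])
(np.float64(0.7574835173574128), 52, 150, -1.8503, 1, [[-0.28, 0.78, 1.46, 0.2, 1.79, 1.77], [-0.82, 0.75, 1.42, 0.57, 1.39, -0.77]])
(np.float64(0.6966253894461347), 45, -150, -1.8503, 1, [[0.03, 0.69, 1.55, -0.34, 1.62, 1.19], [-0.85, 0.8, 1.38, 0.64, 1.48, -0.81]])
(np.float64(0.6630129618522163), 52, -150, -1.8503, 1, [[0.04, 0.76, 1.49, -0.38, 1.72, 1.2], [-0.82, 0.75, 1.42, 0.57, 1.39, -0.77]])
(np.float64(0.4990351743123056), 52, 120, -1.8503, 1, [[-0.43, 0.7, 1.61, 0.47, 1.63, 2.01], [-0.82, 0.75, 1.42, 0.57, 1.39, -0.77]])
(n
[... 241 characters left out ...]
38, 0.64, 1.48, -0.81]])
(np.float64(0.3948634843494958), 52, -120, -1.8503, 1, [[0.18, 0.66, 1.68, -0.65, 1.51, 0.99], [-0.82, 0.75, 1.42, 0.57, 1.39, -0.77]])
(np.float64(0.327815377138295), 52, 90, -1.8503, 1, [[-0.56, 0.58, 1.84, 0.74, 1.39, 2.18], [-0.82, 0.75, 1.42, 0.57, 1.39, -0.77]])
(np.float64(0.27015663866006934), 45, 90, -1.8503, 1, [[-0.53, 0.52, 1.87, 0.69, 1.3, 2.24], [-0.85, 0.8, 1.38, 0.64, 1.48, -0.81]])
(np.float64(0.22799791652453216), 52, -150, 1.2913, -1, [[0.04, 0.76, 1.49, -0.38, 1.72, -1.94], [-0.32, 0.62, 1.65, -0.81, 1.01, 0.46]])
(np.float64(0.22799791440345307), 52, 120, 1.2913, -1, [[-0.43, 0.7, 1.61, 0.47, 1.63, -1.13], [-0.32, 0.62, 1.65, -0.81, 1.01, 0.46]])
```

Request:
{"name": "arm_command", "arguments": {"moves": [1,0.125,-0.125,0,-0.8,-0.5,0,1,0.125,-0.125,0,-0.8,-0.5,0,1,0.125,-0.125,0,-0.8,-0.5,0,1,0.125,-0.125,0,-0.8,-0.5,0,1,0.125,-0.125,0,-0.8,-0.5,0,1,0.125,-0.125,0,-0.8,-0.5,0,1,0.125,-0.125,0,0,0,-1,1,0.125,-0.125,0,0,0,-1,1,0.125,-0.125,0,0,0,-1,1,0.125,-0.125,0,0,0,-1,1,0.125,-0.125,0,0,0,-1,1,0.125,-0.125,0,0,0,-1,1,0.125,-0.125,0,0,0,-1,1,0.125,-0.125,0,0,0,-1,1,0.125,-0.125,0,0,0,-1,1,0.125,-0.125,0,0,0,-1,1,0.125,-0.125,0,0,0,-1,1,0.125,-0.125,0,0,0,-1,1,0.125,-0.125,0,0,0,-1,1,0.125,-0.125,0,0,0,-1]}}

```text
time: 15.92
tcp_pos: [0.5141, -0.1105, 0.3208]
tool_rot: [3.14, 0.002, 1.704]
contact_force: [-0.4, -0.4, 0.7]
gripper_width: 0.0944
gripper_force: 0.0
```

Request:
{"name": "arm_command", "arguments": {"moves": [1,0,0,0,0,0,-1,1,0,0,0,0,0,-1,1,0,0,0,0,0,-1,1,0,0,0,0,0,-1,1,0,0,0,0,0,-1,1,0,0,0,0,0,-1,1,0,0,0,0,0,-1,1,0,0,0,0,0,-1,1,0,0,0,0,0,-1,1,0,0,0,0,0,-1,1,0,0,0,0,0,-1,1,0,0,0,0,0,-1,1,0,0,0,0,0,-1,1,0,0,0,0,0,-1,1,0,0,0,0,0,-1,1,0,0,0,0,0,-1,1,0,0,0,0,0,-1,1,0,0,0,0,0,-1,1,0,0,0,0,0,-1,1,0,0,0,0,0,-1]}}

```text
time: 17.58
tcp_pos: [0.514, -0.1103, 0.3208]
tool_rot: [3.139, -0.002, 0.104]
contact_force: [0.0, -0.4, 0.5]
gripper_width: 0.094
gripper_force: 0.0
```

Request:
{"name": "arm_command", "arguments": {"moves": [1,0,0,0,0,0,-1,1,0,0,0,0,0,-1,1,0,0,0,0,0,-1,1,0,0,0,0,0,-1,1,0,0,0,0,0,-1,1,0,0,0,0,0,-1,1,0,0,0,0,0,-1,1,0,0,0,0,0,-1,1,0,0,0,0,0,-1,1,0,0,0,0,0,-1,1,0,0,0,0,0,-1,1,0,0,0,0,0,-0.15,1,0,0,0,0,0,0]}}

```text
time: 18.67
tcp_pos: [0.5139, -0.1104, 0.3207]
tool_rot: [3.142, -0.002, -0.783]
contact_force: [0.5, -0.6, 0.4]
gripper_width: 0.094
gripper_force: 0.0
```

Request:
{"name": "arm_command", "arguments": {"moves": [1,0,0,-0.5,0.694,0.694,0,1,0,0,-0.5,0.694,0.694,0,1,0,0,-0.5,0.694,0.694,0,1,0,0,-0.5,0.694,0.694,0,1,0,0,-0.5,0.694,0.694,0,1,0,0,-0.5,0.694,0.694,0,1,0,0,-0.5,0.694,0.694,0,1,0,0,-0.5,0.694,0.694,0,1,0,0,-0.5,0.694,0.694,0,1,0,0,-0.5,0.694,0.694,0,1,0,0,0,0,0,0,1,0,0,0,0,0,0]}}

```text
time: 19.67
tcp_pos: [0.5139, -0.1108, 0.1694]
tool_rot: [-3.142, 0.785, -0.784]
contact_force: [0.5, 0.5, 0.5]
gripper_width: 0.0936
gripper_force: 0.0
```

```bash
cat > m.py <<'E'
from h import *;from kin import *
def rel(Xt,Rt):
    t=telemetry.state();X=t['tcp_pos'];r=R.from_euler('xyz',t['tool_rot'])
    print('t',t['time'],'q',t['joint_pos'].round(3),'tcp',X.round(4))
    print('shift(30mm units)',((Xt-X)/.03).round(3),'rotvec(.08 units)',((Rt*r.inv()).as_rotvec()/.08).round(3))
E
python3 - <<'E'
from m import *
Rm,Rl=poses(np.pi/4,np.radians(135),-1.8503,1);dm=Rm.apply([0,0,1])
rel(M+.019*dm,Rm);rel(M-.09*dm,Rm)
s=snap('wrist','w3.png');print('top',proj(s,[.4392,-.0358,.114]),'bot',proj(s,[.4392,-.0358,.004]))
E
```

```text
t 19.6667 q [-0.415  0.724  1.164  0.283  1.989  1.956] tcp [ 0.5139 -0.1108  0.1694]
shift(30mm units) [-2.807  2.816 -4.128] rotvec(.08 units) [ 0.005  0.005 -0.017]
t 19.6667 q [-0.415  0.724  1.164  0.283  1.989  1.956] tcp [ 0.5139 -0.1108  0.1694]
shift(30mm units) [-0.99   0.999 -1.559] rotvec(.08 units) [ 0.005  0.005 -0.017]
top [258.33040574 223.87707253] bot [258.22880564 136.39790742]
```

View pics/w3.png

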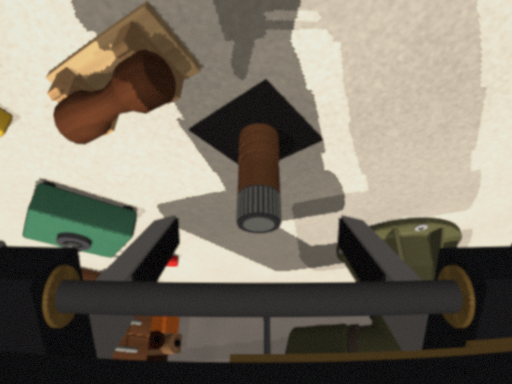

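The head is upright and centred between the fingers: axis at column 258.5, top (258,222), base near (258,135), as predicted. Going in along the slant and gripping.

Request:
{"name": "arm_command", "arguments": {"moves": [1,-0.234,0.2347,-0.344,0,0,0,1,-0.234,0.2347,-0.344,0,0,0,1,-0.234,0.2347,-0.344,0,0,0,1,-0.234,0.2347,-0.344,0,0,0,1,-0.234,0.2347,-0.344,0,0,0,1,-0.234,0.2347,-0.344,0,0,0,1,-0.234,0.2347,-0.344,0,0,0,1,-0.234,0.2347,-0.344,0,0,0,1,-0.234,0.2347,-0.344,0,0,0,1,-0.234,0.2347,-0.344,0,0,0,1,-0.234,0.2347,-0.344,0,0,0,1,-0.234,0.2347,-0.344,0,0,0,1,0,0,0,0,0,0,1,0,0,0,0,0,0]}}

```text
time: 20.88
tcp_pos: [0.4305, -0.0264, 0.0482]
tool_rot: [-3.139, 0.781, -0.782]
contact_force: [0.3, -0.1, 0.7]
gripper_width: 0.0938
gripper_force: 0.0
```

Request:
{"name": "arm_command", "arguments": {"moves": [0,0,0,0,0,0,0,0,0,0,0,0,0,0,0,0,0,0,0,0,0,0,0,0,0,0,0,0,0,0,0,0,0,0,0,0,0,0,0,0,0,0,0,0,0,0,0,0,0,0,0,0,0,0,0,0,0,0,0,0,0,0,0,0,0,0,0,0,0,0]}}

```text
time: 21.72
tcp_pos: [0.4297, -0.0263, 0.0466]
tool_rot: [3.142, 0.785, -0.785]
contact_force: [-0.6, -0.7, 0.1]
gripper_width: 0.0437
gripper_force: 30.0
```

```bash
python3 - <<'E'
from m import *
Rm,Rl=poses(np.pi/4,np.radians(135),-1.8503,1);dm=Rm.apply([0,0,1]);dl=Rl.apply([0,0,1])
rel(M+.019*dm,Rm)
t=telemetry.state();r=R.from_euler('xyz',t['tool_rot'])
# lay: same hand-to-head relation
print('above cradle'); rel(C+[0,0,.10]+.019*dl,Rl)
rv=(Rl*r.inv()).as_rotvec();print('angle',np.linalg.norm(rv),rv)
# path check: lift .1, then constant-rate shift+turn; ik continuity, head lowest point
X0=t['tcp_pos']+[0,0,.12];X1=C+[0,0,.10]+.019*dl;q=t['joint_pos']
for f in np.linspace(0,1,13):
    RR=R.from_rotvec(rv*f)*r;X=X0+(X1-X0)*f;q2,e,m=ik(X,RR,q)
    hz=(R.from_rotvec(rv*f)).apply(Z);Cc=X-.019*RR.apply([0,0,1])
    low=Cc[2]-55*abs(hz[2])/1e3-.022*np.hypot(hz[0],hz[1])
    print(round(f,2),e<1e-3,round(m,2),np.abs(q2-q).max().round(2),'low',low.round(3),'hz',hz.round(2),'tool d',RR.apply([0,0,1]).round(2));q=q2
E
```

```text
t 21.7167 q [-0.341  0.676  1.578  0.309  1.62   1.911] tcp [ 0.4297 -0.0263  0.0466]
shift(30mm units) [ 0.001  0.001 -0.035] rotvec(.08 units) [ 0.001  0.001 -0.002]
above cradle
t 21.7167 q [-0.341  0.676  1.578  0.309  1.62   1.911] tcp [ 0.4297 -0.0263  0.0466]
shift(30mm units) [ 2.531 -8.445  2.865] rotvec(.08 units) [  5.707 -22.069  19.64 ]
angle 2.4071256783128656 [ 0.45653679 -1.765515    1.57123676]
0.0 True 0.57 0.21 low 0.125 hz [0. 0. 1.] tool d [-0.5   0.5  -0.71]
0.08 True 0.77 0.2 low 0.121 hz [-0.14 -0.05  0.99] tool d [-0.46  0.47 -0.76]
0.17 True 0.98 0.21 low 0.117 hz [-0.28 -0.11  0.95] tool d [-0.4   0.44 -0.81]
0.25 True 0.98 0.21 low 0.115 hz [-0.39 -0.19  0.9 ] tool d [-0.33  0.42 -0.84]
0.33 True 0.97 0.22 low 0.114 hz [-0.49 -0.28  0.82] tool d [-0.26  0.42 -0.87]
0.42 True 0.96 0.23 low 0.114 hz [-0.56 -0.38  0.73] tool d [-0.19  0.42 -0.89]
0.5 True 0.95 0.23 low 0.115 hz [-0.61 -0.48  0.63] tool d [-0.11  0.43 -0.89]
0.58 True 0.96 0.24 low 0.116 hz [-0.62 -0.59  0.52] tool d [-0.04  0.46 -0.89]
0.67 True 0.97 0.24 low 0.118 hz [-0.61 -0.68  0.41] tool d [ 0.03  0.49 -0.87]
0.75 True 1.0 0.24 low 0.12 hz [-0.56 -0.77  0.29] tool d [ 0.09  0.53 -0.84]
0.83 True 1.04 0.23 low 0.122 hz [-0.49 -0.85  0.18] tool d [ 0.14  0.58 -0.81]
0.92 True 1.09 0.22 low 0.123 hz [-0.39 -0.92  0.09] tool d [ 0.17  0.63 -0.76]
1.0 True 1.12 0.21 low 0.124 hz [-0.28 -0.96  0.  ] tool d [ 0.2   0.68 -0.71]
```

Request:
{"name": "arm_command", "arguments": {"moves": [0,0,0,0.3,0,0,0,0,0,0,0.6,0,0,0,0,0,0,0.8,0,0,0,0,0,0,0.8,0,0,0,0,0,0,0.8,0,0,0,0,0,0,0.7,0,0,0,0,0,0,0,0,0,0]}}

```text
time: 22.3
tcp_pos: [0.4309, -0.0266, 0.1702]
tool_rot: [-3.137, 0.78, -0.782]
contact_force: [0.1, -0.3, -2.8]
gripper_width: 0.0436
gripper_force: 30.0
```

Request:
{"name": "arm_command", "arguments": {"moves": [0,0.0703,-0.2346,-0.0315,0.1585,-0.613,0.5456,0,0.0703,-0.2346,-0.0315,0.1585,-0.613,0.5456,0,0.0703,-0.2346,-0.0315,0.1585,-0.613,0.5456,0,0.0703,-0.2346,-0.0315,0.1585,-0.613,0.5456,0,0.0703,-0.2346,-0.0315,0.1585,-0.613,0.5456,0,0.0703,-0.2346,-0.0315,0.1585,-0.613,0.5456,0,0.0703,-0.2346,-0.0315,0.1585,-0.613,0.5456,0,0.0703,-0.2346,-0.0315,0.1585,-0.613,0.5456,0,0.0703,-0.2346,-0.0315,0.1585,-0.613,0.5456,0,0.0703,-0.2346,-0.0315,0.1585,-0.613,0.5456,0,0.0703,-0.2346,-0.0315,0.1585,-0.613,0.5456,0,0.0703,-0.2346,-0.0315,0.1585,-0.613,0.5456,0,0.0703,-0.2346,-0.0315,0.1585,-0.613,0.5456,0,0.0703,-0.2346,-0.0315,0.1585,-0.613,0.5456,0,0.0703,-0.2346,-0.0315,0.1585,-0.613,0.5456,0,0.0703,-0.2346,-0.0315,0.1585,-0.613,0.5456,0,0.0703,-0.2346,-0.0315,0.1585,-0.613,0.5456,0,0.0703,-0.2346,-0.0315,0.1585,-0.613,0.5456]}}

```text
time: 23.8
tcp_pos: [0.4674, -0.1531, 0.1486]
tool_rot: [-2.676, -0.002, 0.255]
contact_force: [-0.5, 0.8, -2.6]
gripper_width: 0.0434
gripper_force: 30.0
```

Request:
{"name": "arm_command", "arguments": {"moves": [0,0.0703,-0.2346,-0.0315,0.1585,-0.613,0.5456,0,0.0703,-0.2346,-0.0315,0.1585,-0.613,0.5456,0,0.0703,-0.2346,-0.0315,0.1585,-0.613,0.5456,0,0.0703,-0.2346,-0.0315,0.1585,-0.613,0.5456,0,0.0703,-0.2346,-0.0315,0.1585,-0.613,0.5456,0,0.0703,-0.2346,-0.0315,0.1585,-0.613,0.5456,0,0.0703,-0.2346,-0.0315,0.1585,-0.613,0.5456,0,0.0703,-0.2346,-0.0315,0.1585,-0.613,0.5456,0,0.0703,-0.2346,-0.0315,0.1585,-0.613,0.5456,0,0.0703,-0.2346,-0.0315,0.1585,-0.613,0.5456,0,0.0703,-0.2346,-0.0315,0.1585,-0.613,0.5456,0,0.0703,-0.2346,-0.0315,0.1585,-0.613,0.5456,0,0.0703,-0.2346,-0.0315,0.1585,-0.613,0.5456,0,0.0703,-0.2346,-0.0315,0.1585,-0.613,0.5456,0,0.0703,-0.2346,-0.0315,0.1585,-0.613,0.5456,0,0.0703,-0.2346,-0.0315,0.1585,-0.613,0.5456,0,0.0703,-0.2346,-0.0315,0.1585,-0.613,0.5456,0,0.0703,-0.2346,-0.0315,0.1585,-0.613,0.5456,0,0,0,0,0,0,0,0,0,0,0,0,0,0]}}

```text
time: 25.47
tcp_pos: [0.5053, -0.2795, 0.1313]
tool_rot: [-3.137, -0.785, 1.286]
contact_force: [0.2, 0.1, -3.9]
gripper_width: 0.0433
gripper_force: 30.0
```

```bash
python3 - <<'E'
from m import *
Rm,Rl=poses(np.pi/4,np.radians(135),-1.8503,1);dl=Rl.apply([0,0,1])
rel(C+.019*dl,Rl);t=telemetry.state();print(t['contact_force'],t['gripper_width'])
s=snap('scene');w=snap('wrist')
u=np.array([np.cos(-1.8503),np.sin(-1.8503),0]);x=np.array([u[1],-u[0],0])
Cb=np.array([*C[:2],0])
def draw(s,box):
    im=np.ascontiguousarray(np.asarray(s['pixels'])[...,::-1]);k=3
    x0,y0,x1,y1=box;im=cv2.resize(im[y0:y1,x0:x1],None,fx=k,fy=k,interpolation=cv2.INTER_CUBIC)
    for a,b in((.065,.035),(.065,-.035),(-.065,.035),(-.065,-.035)):
        p=proj(s,Cb+u*a+x*b+[0,0,.01]);cv2.circle(im,tuple(int(v) for v in((p-[x0,y0]+.5)*k)),3,(255,0,255),1)
    return im
A=draw(s,(130,180,260,310));B=draw(w,(130,40,390,240))
B=cv2.resize(B,None,fx=.5,fy=.5);B=cv2.copyMakeBorder(B,0,A.shape[0]-B.shape[0],0,0,0)
cv2.imwrite('pics/lay.png',np.hstack([A,B]))
E
```

```text
t 25.4667 q [-0.854  0.666  1.356  0.636  1.609 -0.71 ] tcp [ 0.5053 -0.2795  0.1313]
shift(30mm units) [ 0.011 -0.006 -3.292] rotvec(.08 units) [-0.012 -0.038  0.021]
[ 0.20559302  0.06058724 -3.89572244] 0.043336116624081926
```

View pics/lay.png

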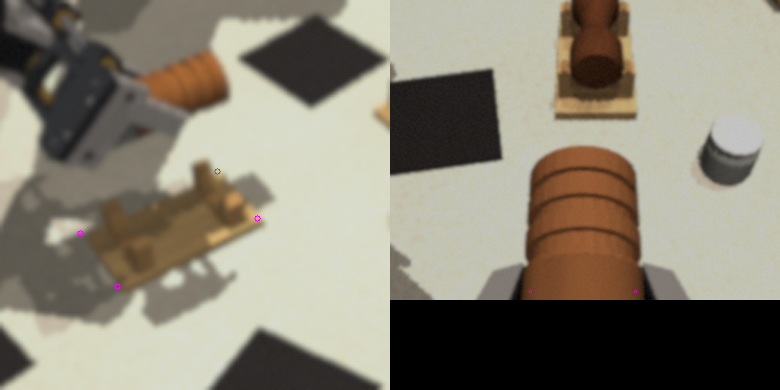

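The crop shows the head level and held above the cradle. The top-view cradle corners (magenta) sit about 2–3 px up and left of the corners in the scene, so I'll re-measure the cradle from the clean first scene picture.

```bash
python3 - <<'E'
from m import *
s=dict(np.load('last_scene.npz'));tp=dict(np.load('last_top.npz'))
u=np.array([np.cos(-1.8503),np.sin(-1.8503)])
def quad(s,im,box,cond,z):
    hsv=cv2.cvtColor(im,cv2.COLOR_BGR2HSV);x0,y0,x1,y1=box;m=np.zeros(hsv.shape[:2],np.uint8);m[y0:y1,x0:x1]=cond(hsv)[y0:y1,x0:x1]
    n,l,st,ce=cv2.connectedComponentsWithStats(m);i=1+np.argmax(st[1:,4])
    p=np.argwhere(l==i)[:,::-1];G=np.array([onz(s,*q,z)[:2] for q in p]);return G,ce[i]
a=cv2.imread('pics/s0.png');b=cv2.imread('pics/t0.png')
wood=lambda h:(h[...,1]>75);dark=lambda h:h[...,2]<55
for n,S,im,box in(('scene',s,a,(150,225,230,285)),('top',tp,b,(282,190,335,235))):
    G,_=quad(S,im,box,wood,.01);v=np.array([u[1],-u[0]])
    for nm,ax in(('u',u),('v',v)):
        pr=G@ax;print(n,nm,'extent',np.percentile(pr,[.5,99.5]).round(4),'mid',np.percentile(pr,[.5,99.5]).mean().round(4),'C',(C[:2]@ax).round(4))
    r=cv2.minAreaRect((G*1000).astype(np.float32));print('  rect',r)
for n,S,im,box in(('scene',s,a,(205,180,262,218)),('top',tp,b,(215,205,260,250))):
    G,_=quad(S,im,box,dark,.004);print('mat',n,G.mean(0),(G.max(0)+G.min(0))/2)
cv2.imwrite('pics/x.png',cv2.resize(a[225:285,145:235],None,fx=8,fy=8,interpolation=cv2.INTER_CUBIC))
w=dict(np.load('last_wrist.npz'))
for a_ in(-.065,.065):
  for b_ in(-.035,.035):print(proj(w,[*(C[:2]+u*a_+b_*np.array([u[1],-u[0]])),.01]).round(1))
E
```

```text
scene u extent [0.0764 0.205 ] mid 0.1407 C 0.1428
scene v extent [-0.6055 -0.5098] mid -0.5576 C -0.5631
  rect ((496.3697814941406, -288.70465087890625), (130.47390747070312, 98.27659606933594), 73.748291015625)
top u extent [0.0765 0.2006] mid 0.1386 C 0.1428
top v extent [-0.5974 -0.5347] mid -0.566 C -0.5631
  rect ((505.4190979003906, -289.2912292480469), (125.68663787841797, 64.58194732666016), 74.71126556396484)
mat scene [ 0.44212769 -0.03838016] [ 0.44086164 -0.03721952]
mat top [ 0.43926178 -0.0353015 ] [ 0.43994536 -0.03637308]
[293.3 233.9]
[223.1 234.1]
[301.7 380.8]
[215.3 380.9]
```

View pics/x.png

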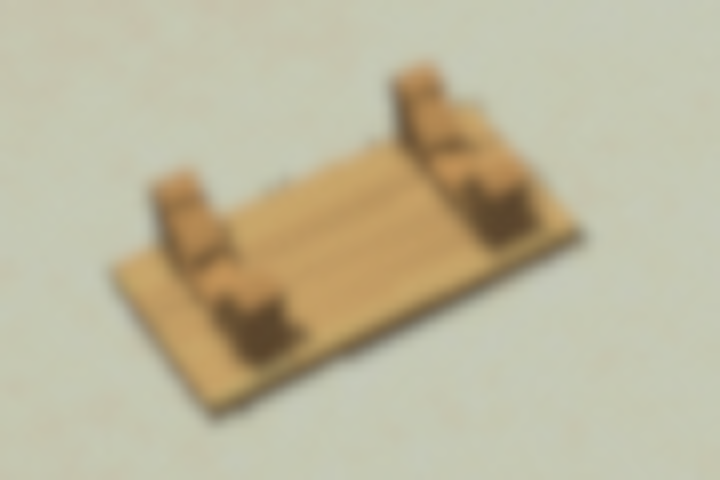

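Clean view of the cradle: top-face corners at crop (115,270), (212,405), (583,230) and (475,103). I cast these onto z = 10 mm.

```bash
python3 - <<'E'
from m import *
s=dict(np.load('last_scene.npz'));tp=dict(np.load('last_top.npz'))
G=np.array([onz(s,(x+.5)/8-.5+145,(y+.5)/8-.5+225,.01)[:2] for x,y in[(115,270),(212,405),(583,230),(475,103)]])
print(G.round(4),G.mean(0),[np.linalg.norm(G[i]-G[i-1]).round(4) for i in range(4)])
e=(G[2]-G[1]+G[3]-G[0]);print(np.arctan2(e[1],e[0]))
print('top-view mask with thresholds')
b=cv2.imread('pics/t0.png');d=np.abs(b.astype(int)-np.median(b[190:235,282:335].reshape(-1,3),0))
lab=b[...,2].astype(int)-b[...,0];print(np.percentile(lab[190:235,282:335],[5,50,95]))
for th in(15,20,25,30,35):
    m=np.zeros(lab.shape,np.uint8);m[190:235,282:335]=(lab>th)[190:235,282:335]
    n,l,st,ce=cv2.connectedComponentsWithStats(m);i=1+np.argmax(st[1:,4]);p=np.argwhere(l==i)[:,::-1].astype(np.float32)
    r=cv2.minAreaRect(p);P=np.array([onz(tp,*q,.01)[:2] for q in cv2.boxPoints(r)]);print(th,st[i,4],P.mean(0).round(4),'centroid',onz(tp,*ce[i],.012)[:2].round(4),r)
w=snap('wrist')
E
```

```text
[[ 0.4582 -0.3437]
 [ 0.5226 -0.3615]
 [ 0.5594 -0.2389]
 [ 0.4922 -0.2188]] [ 0.50810094 -0.29072266] [np.float64(0.1295), np.float64(0.0669), np.float64(0.128), np.float64(0.0701)]
1.2920240082784882
top-view mask with thresholds
[ 0.  3. 65.]
15 763 [ 0.5056 -0.2899] centroid [ 0.5056 -0.2896] ((308.11468505859375, 211.784423828125), (37.451011657714844, 20.78483009338379), 16.699243545532227)
20 731 [ 0.5056 -0.2903] centroid [ 0.5057 -0.2897] ((308.2232666015625, 211.79830932617188), (36.94752883911133, 20.011438369750977), 17.650123596191406)
25 706 [ 0.5059 -0.2902] centroid [ 0.5056 -0.2896] ((308.2027282714844, 211.71621704101562), (36.39312744140625, 19.77727699279785), 17.10272979736328)
30 682 [ 0.5057 -0.2898] centroid [ 0.5056 -0.2896] ((308.0994873046875, 211.76824951171875), (36.085575103759766, 19.27240562438965), 17.52556800842285)
35 660 [ 0.5057 -0.2901] centroid [ 0.5055 -0.2901] ((308.18853759765625, 211.76455688476562), (35.734710693359375, 18.66868019104004), 17.650123596191406)
```

Request:
{"name": "arm_command", "arguments": {"moves": [0,0.07,0.02,-0.2,-0.01,-0.03,0.02,0,0.07,0.02,-0.4,0,0,0,0,0,0,-0.5,0,0,0,0,0,0,-0.5,0,0,0,0,0,0,-0.5,0,0,0,0,0,0,-0.4,0,0,0,0,0,0,-0.3,0,0,0,0,0,0,-0.15,0,0,0,0,0,0,0,0,0,0,0,0,0,0,0,0,0]}}

```text
time: 26.45
tcp_pos: [0.51, -0.2786, 0.0443]
tool_rot: [3.138, -0.785, 1.296]
contact_force: [0.1, 1.5, -3.0]
gripper_width: 0.0436
gripper_force: 30.0
```

```bash
sed -i 's/C=np.array(.*/C=np.array([.5059,-.2913,.046])/' kin.py; python3 - <<'E'
from m import *
Rm,Rl=poses(np.pi/4,np.radians(135),-1.8503,1);dl=Rl.apply([0,0,1])
rel(C+.019*dl,Rl);print(telemetry.state()['contact_force'])
s=snap('scene');cv2.imwrite('pics/lay2.png',cv2.resize(np.asarray(s['pixels'])[180:310,130:260,::-1],None,fx=4,fy=4,interpolation=cv2.INTER_CUBIC))
E
```

```text
t 26.45 q [-0.848  0.789  1.375  0.641  1.49  -0.797] tcp [ 0.51   -0.2786  0.0443]
shift(30mm units) [-0.013  0.008 -0.392] rotvec(.08 units) [ 0.012  0.033 -0.02 ]
[ 0.12685896  1.51427115 -2.99600427]
```

View pics/lay2.png

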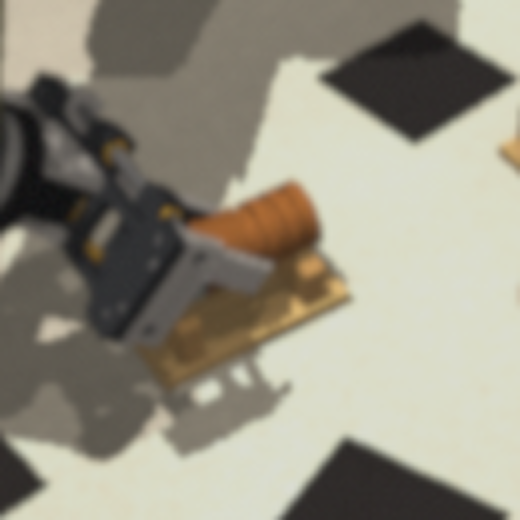

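The head is about 12 mm above the cradle, aligned with it: grooved end near crop (310,215), over the right support at (315,270). Lowering slowly.

Request:
{"name": "arm_command", "arguments": {"moves": [0,0,0,-0.07,0,0,0,0,0,0,-0.07,0,0,0,0,0,0,-0.07,0,0,0,0,0,0,-0.06,0,0,0,0,0,0,-0.04,0,0,0,0,0,0,0,0,0,0]}}

```text
time: 27.0
tcp_pos: [0.51, -0.2785, 0.0349]
tool_rot: [3.137, -0.785, 1.296]
contact_force: [0.7, 0.4, -1.9]
gripper_width: 0.0437
gripper_force: 30.0
```

Request:
{"name": "arm_command", "arguments": {"moves": [0,0,0,-0.03,0,0,0,0,0,0,-0.02,0,0,0,0,0,0,0,0,0,0]}}

```text
time: 27.25
tcp_pos: [0.5105, -0.2787, 0.0341]
tool_rot: [3.136, -0.785, 1.297]
contact_force: [3.9, 0.1, 4.4]
gripper_width: 0.0435
gripper_force: 30.0
```

Request:
{"name": "arm_command", "arguments": {"moves": [0,0.04,-0.01,0,0,0,0,0,0.02,-0.005,-0.01,0,0,0,0,0,0,-0.01,0,0,0,0,0,0,0,0,0,0]}}

```text
time: 27.58
tcp_pos: [0.5112, -0.2789, 0.0335]
tool_rot: [3.139, -0.786, 1.296]
contact_force: [-6.9, 0.7, 10.5]
gripper_width: 0.0436
gripper_force: 30.0
```

Request:
{"name": "arm_command", "arguments": {"moves": [0,0,0,-0.02,0,0,0,0,0,0,0,0,0,0]}}

```text
time: 27.75
tcp_pos: [0.5112, -0.2789, 0.0335]
tool_rot: [3.139, -0.787, 1.297]
contact_force: [-9.6, 0.5, 16.3]
gripper_width: 0.0433
gripper_force: 30.0
```

Request:
{"name": "arm_command", "arguments": {"moves": [0,-0.022,0.006,0.015,0,0,0,0,0,0,0,0,0,0]}}

```text
time: 27.92
tcp_pos: [0.5111, -0.2789, 0.0335]
tool_rot: [3.137, -0.786, 1.297]
contact_force: [-2.6, -0.2, 8.9]
gripper_width: 0.0434
gripper_force: 30.0
```

Request:
{"name": "arm_command", "arguments": {"moves": [0.5,0,0,0,0,0,0,0.55,0,0,0,0,0,0,0.65,0,0,0,0,0,0,0.8,0,0,0,0,0,0,0.9,0,0,0,0,0,0,0.9,0,0,0,0,0,0,0.9,0,0,0,0,0,0,0.9,0,0,0,0,0,0]}}

```text
time: 28.58
tcp_pos: [0.511, -0.2787, 0.0325]
tool_rot: [3.138, -0.785, 1.296]
contact_force: [0.9, -0.5, -0.5]
gripper_width: 0.0841
gripper_force: 0.0
```

Request:
{"name": "arm_command", "arguments": {"moves": [0.9,-0.06,-0.2,0.21,0,0,0,0.9,-0.1,-0.34,0.35,0,0,0,0.9,-0.14,-0.48,0.5,0,0,0,0.9,-0.14,-0.48,0.5,0,0,0,0.9,-0.14,-0.48,0.5,0,0,0,0.9,-0.14,-0.48,0.6,0,0,0,0.9,-0.1,-0.4,0.7,0,0,0,0.9,0,0,0.7,0,0,0,0.9,0,0,0.7,0,0,0,0.9,0,0,0.6,0,0,0,0.9,0,0,0,0,0,0,0.9,0,0,0,0,0,0]}}

```text
time: 29.58
tcp_pos: [0.4863, -0.365, 0.1941]
tool_rot: [3.136, -0.784, 1.297]
contact_force: [0.2, 0.1, -0.5]
gripper_width: 0.0847
gripper_force: 0.0
```

```bash
python3 - <<'E'
from m import *
s=snap('scene');t=snap('top')
A=cv2.resize(np.asarray(s['pixels'])[180:300,140:260,::-1],None,fx=3.3,fy=3.3,interpolation=cv2.INTER_CUBIC);B=cv2.resize(np.asarray(t['pixels'])[180:240,275:340,::-1],None,fx=6,fy=6,interpolation=cv2.INTER_CUBIC)
B=cv2.copyMakeBorder(B,0,A.shape[0]-B.shape[0],0,0,0)
cv2.imwrite('pics/fin.png',np.hstack([A,B]));q=telemetry.state();print(q['time'],q['contact_force'],q['tcp_pos'])
E
```

```text
29.6833 [-0.17605206  0.64573049 -0.06637181] [ 0.48608379 -0.36441085  0.19234667]
```

View pics/fin.png

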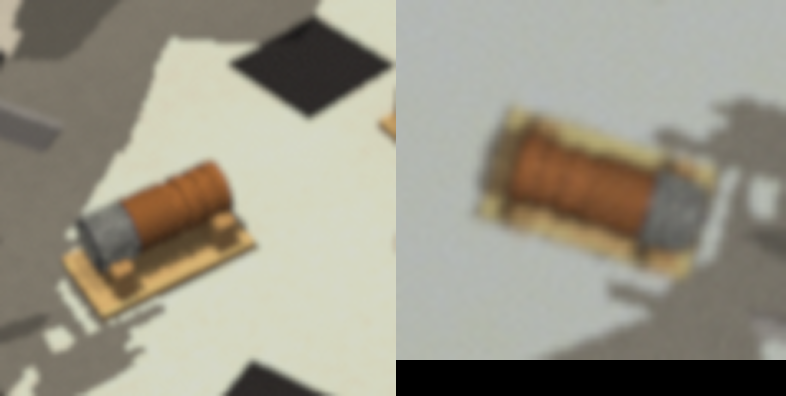

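The head lies in both supports and is centred: in the top view it spans crop columns about 515–705, against 475–718 for the cradle, which matches once its height is allowed for. The gripper is clear.

```bash
python3 -c "
from rig import hand_in
print(hand_in())"
```

```text
the job is handed in; nothing more can be done
None
```

The head was unscrewed, stood upright on the nearest mat and released, then gripped again at a slant, laid centred in the empty cradle on both supports and let go; the job was handed in at about 30 s, and no verdict came back.

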